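# Index the filter wheel and hold the sample cell home on the colour meter

### The arm

A 7-joint arm with a two-finger parallel gripper is mounted at the origin on the work surface. World frame = base frame: x ahead of the robot, y to its left, z up, the work surface at z = 0. Lengths are in m, angles in rad, forces in N, time in s.
With the tool pointing down it reaches from about 0.35 to 0.9 m from the base axis. Payload 8.1 kg.
Tool frame: the origin (TCP) lies on the centre line of the jaws, within the pads' length; the fingertips stand 14 mm ahead of it and the grasp point (between the pads) lies 5 mm behind it; z points along the fingers, y is the direction in which the jaws open and shut (so a half turn about z gives the same grasp; the last joint's range is limited). The gripper opens to 92 mm and grips with 3 to 60 N. Pads are 19 mm wide; open, the fingers measure 130 mm over their backs; the gripper's body (75 mm by 190 mm) begins 47 mm behind the grasp point.
Start: joints at [1.174, 0.434, 0.025, 1.573, -0.012, 1.134, -0.075], TCP at [0.181, -0.598, 0.241] pointing down, gripper open.
Joint ranges: [-2.62, 2.62], [-0.44, 2.09], [-1.27, 1.32], [0.08, 2.57], [-1.32, 4.46], [0.12, 2], [-2.74, 2.74]. Speed limits (rad/s): [2.22, 2.22, 3.01, 3.01, 3.14, 3.14, 3.14].

### API

Orientations are given as a rotation vector (axis times angle).
In Python, from cell import observe, eyes, arm gives the robot as it stands.
- The arm moves only by the tool step_arm, never from a script. Its argument "series" is a list that holds one entry, the list of rows, each a list of 5 numbers: the finger opening in m, from 0 to 0.0918, then the shift along the world's x, y, z in m, then the turn about the world's z in degrees. In form: [[[hand, dx, dy, dz, spin], ...]]. A call has 1 to 20 rows; each row is the pose to reach, as a shift and turn from the pose measured when the call began; what a row does not reach only later rows make up. A row lasts 1/12 s, in which the tool goes at most 41.7 mm and 7.16 degrees, less where a joint would pass 70% of its speed; a pose out of reach is approached as far as the arm can. A call with a gripper value outside its range is refused whole. The fingers move at their own pace and stop on an object; "squeeze" is the grip in N (left out, the last holds). Time passes only in rows, so rows that repeat a pose let the fingers close. It gives the time, the measured TCP pose, the force and the opening at its end, in the units of the state.
- observe(): the state, without advancing time (a new reading comes with each control period).
- eyes.get_image(name): name is "scene" or "side" or "wrist"; returns (picture, depth): 400x640x3 uint8, red, green, blue; 400x640 float32, m along the optical axis (not along the pixel's ray), 0 where there is no reading.
- eyes.camera_params(name): a dict with "intrinsics" (3x3 intrinsics, pixels), "position" and "attitude" of the camera in the world. Camera axes: x right, y down, z forward; pixel columns grow to the right and rows downward; lengths in m; the calibration is good to about 2 mm. The wrist camera is an equidistant fisheye: a pixel r from the principal point sees the ray r / f radians off the axis. A picture is of the moment at which its call begins: read the wrist's pose just before it. camera_params takes no time and is no camera call; for the wrist camera it gives the pose at the moment of the call.
- arm.sign_off(): hands the job in, once; it reports no verdict.
The state is a dict: "clock": time; "joints": joint angles; "dq": joint speeds; "joint_efforts": joint torques, N m; "position": TCP position; "ee_rot": TCP orientation; "force": force on the tool from outside, world axes, zero at the start; "ft_torque": the same for the moment, N m; "width": opening from 0.0 (shut) to 1.0 (fully open).
Only numpy, scipy, OpenCV 4.12 (cv2) and the standard library are available. Lean on these libraries where they do the work, as an engineer would, in place of code of your own. Each camera call takes 0.05 s, during which the arm holds its last target.

### The job

On the bench colour meter, turn the filter wheel by its wing one click counter-clockwise (seen from above), so that the next filter rests in its detent under the reading head; only one click, and do not turn it the other way. Then take the knurled sample cell from the metal tray, set it mouth down over the measuring port, turn it until its hidden keyways drop over the port's pins, and push it fully down against the sprung window for the reading. Finish while still holding the cell pressed home in the gripper, and leave all the other things on the bench where they are.

Things in the scene. Friction and masses are not known exactly. Their poses are not given: they have to be found in the camera images.
- meter: Bench colour meter, fixed: white box 320 mm wide (its y), 250 deep (its x), flat deck 85 mm above the bench, sloped grey panel with display and keys on its -x side. Origin under its centre, at bench height. On the deck: measuring port at (-20, -85) mm, filter wheel at (-20, +80), loose white calibration tile (42 across, 14 high) near (83, -25), grey reading head behind the wheel.
- reading_head (a point): Top of the grey reading head, on the meter, 140 mm above the bench (its barrel 150 mm); the head is 46 mm wide (y). Its overhang, 36 mm wide and 29 to 55 mm above the deck, reaches over the wheel's +x edge to 36 mm from the wheel's axis; its column starts 75 mm from that axis. Fingers on the wing stay clear of it through the 60 degree turn.
- filter_wheel (a joint): Angle of the filter wheel about its upright axis, rad, counter-clockwise from above. It starts in a click stop near 0; there is a stop every 60 degrees, the next one at 1.047. The detent resists with up to 0.25 N m; once more than halfway over, the wheel pulls itself to the next stop and stays there when let go.
- wheel_wing (a point): Grip point on the wheel's axis, 123 mm above the bench; turns with the wheel. The wing is a black bar 50 mm long, 12 thick, 105 to 135 mm above the bench. It runs at -30 degrees from this frame's x axis (about z), so it is pinched across the direction at +60 degrees. The wheel: aluminium disc 120 mm across, top 100 mm, six dark filter rims to 105 mm, hub 38 mm across to 107 mm.
- port (a point): Centre of the measuring port, at the top face of its flange (68 mm across), 91 mm above the bench, fixed to the meter, z up. The cell is home with its mouth on this face. A steel spigot, 26 mm thick, rises 27 mm from here, top 4 mm tapered. Three pins, 5 mm thick, stand out of it to 17.8 mm radius, 120 degrees apart, tops 19.5 mm above this point; where they point varies and is not given.
- window_seat (a joint): How far the sprung window seat is pressed down, m: 0 free, 0.008 with the cell home. It is a brass plunger 19 mm thick that rises out of the spigot's top, to 38 mm above port when free. Spring: 3.5 N at first touch, 9.1 N at home.
- cell: Sample cell, loose in the tray, mouth down: aluminium, 52 mm across, 49 high, about 0.18 kg, knurled collar from 12 to 36 mm above the mouth, black cap 43 mm across on top (36 to 49 mm). Origin at the centre of its mouth (underside), z up. Bore 29 mm wide, 30 deep, with three hidden keyways 9 mm wide and 40 mm across over their floors, 120 degrees apart; their bearing in this frame is not given.
- cell_grip (a point): Point on the cell's axis 27 mm above its mouth, at the height to grip the collar. On the spigot with its keyways off the pins the cell stops with its mouth 19.5 mm above port; within about 0.1 rad of the right angle it drops freely to 8 mm, where the bore's end meets the window seat, and is pushed 8 mm more against the spring. It springs up if let go.
- tray: Shallow metal tray, 250 by 280 mm, fixed; origin under its centre; inner floor 3 mm, rim 15 mm above the bench. The cell, a glass jar (52 mm across, 75 high, black cap) and a smooth aluminium tin (56 across, 38 high) stand in it in changing places, centres at least 95 mm apart and 58 mm from the rim.
- jar: The glass jar with a black cap in the tray, loose, to be left alone. Origin at the centre of its underside.
- tin: The smooth aluminium tin in the tray, loose, to be left alone. Origin at the centre of its underside.
- white_tile: White calibration tile on the meter's deck, loose, to be left alone. Origin at the centre of its underside.
- brush: Brush, 200 mm long, lying on the bench to the robot's left, in front of the scoop, loose, to be left alone.
- scoop: Steel scoop on the bench to the left of the meter, loose, to be left alone.
- bowl: Steel bowl, 110 mm across, 45 mm high, beyond the gap between tray and meter, loose, to be left alone.
- tea_tin: Tea tin, 74 mm across, 105 mm high, to the right of the tray, loose, to be left alone.
- jar2: Amber jar, 60 mm across, 90 mm high, near the robot on its right, loose, to be left alone.

How it is judged:
On the way, in this order (a step that is already met when the one before it is completed fails the run):
1. the filter wheel rests in its next click stop (value of joint filter_wheel between 0.93 and 1.17 rad and velocity of joint filter_wheel between -0.2 and 0.2 rad/s), for 0.3 s.
2. the cell's keyways have dropped over the port's pins (z of cell in the frame of port below 0.013 m and horizontal distance between cell and port below 0.003 m), for 0.1 s.
At the end, for the whole second after the job is handed in: The wheel rests in the click stop at 1.047 rad (within 0.12 rad); the gripper holds the cell (over 2 N of finger contact) at rest, keyed over the port's pins, upright within 0.06 rad, centred within 3 mm, its mouth within 2 mm of the port's flange and the window seat pressed by more than 6 mm (z of cell in the frame of port below 0.002 m and horizontal distance between cell and port below 0.003 m and angle between cell's own z axis and vertical below 0.06 rad and value of joint window_seat above 0.006 m and contact force between the fingers and cell above 2 N and linear speed of cell below 0.02 m/s and value of joint filter_wheel between 0.93 and 1.17 rad); the arm keeps its last pose, push and grip.
It fails at once if the filter wheel is turned past the next click stop towards a second one (value of joint filter_wheel above 1.5 rad).
It fails at once if the filter wheel is turned the other way (value of joint filter_wheel below -0.45 rad).
It fails at once if one of the other things on the bench is moved by more than 20 mm or knocked over (distance of any of jar, tin, white_tile, brush, scoop, bowl, tea_tin, jar2 from where it was at the start of the episode above 0.02 m or angle between any of jar, tea_tin, jar2's own z axis and vertical above 0.5 rad).
It also fails if it takes over 70 s, if anything falls off the work surface, if the arm or the gripper's body presses on something with over 40 N, if the wrist force passes 120 N, or if a joint passes its speed limit or range.

## Working session

There is one attempt and no reset: what is moved stays moved. The work goes in short steps, Python scripts to look and compute and a tool call to move; the robot and the scene stay as the last step left them, time stands still between calls to the robot, and variables do not carry over. Pictures are saved under pics/ and viewed, and the job is handed in when it is done.

Besides the shell and the picture viewer there is one more tool, called after ">>>" as name([rows], argument=value, ...), one row to a line, values as JSON. step_arm: Moves the arm, as the interface text tells. Its arguments: {"type":"object","properties":{"series":{"type":"array"},"squeeze":{"type":"number"}},"required":["series"]}

```bash
ls; mkdir -p pics
cat > h.py <<'E'
import numpy as np, cv2
from scipy.spatial.transform import Rotation as R
from cell import observe, eyes, arm
def cp(n):
    p=eyes.camera_params(n); K=np.array(p['intrinsics']); t=np.array(p['position']); A=np.array(p['attitude'])
    if A.shape==(3,): A=R.from_rotvec(A).as_matrix()
    elif A.shape==(4,): A=R.from_quat(A).as_matrix()
    return K,t,A
def ray(n,u,v,c=None):
    K,t,A=c or cp(n)
    x=(u-K[0,2])/K[0,0]; y=(v-K[1,2])/K[1,1]
    if n=='wrist':
        r=np.hypot(x,y); s=np.sin(r)/r if r>1e-9 else 1
        d=np.array([x*s,y*s,np.cos(r)])
    else: d=np.array([x,y,1.])
    return t,A@d
def onz(n,u,v,z,c=None):
    t,d=ray(n,u,v,c); return t+d*(z-t[2])/d[2]
def proj(n,P,c=None):
    K,t,A=c or cp(n); q=A.T@(np.array(P)-t)
    if n=='wrist':
        th=np.arctan2(np.hypot(q[0],q[1]),q[2]); h=np.hypot(q[0],q[1]); x,y=q[0]/h*th,q[1]/h*th
    else: x,y=q[0]/q[2],q[1]/q[2]
    return K[0,0]*x+K[0,2],K[1,1]*y+K[1,2]
def snap(n,f):
    c=cp(n); im,d=eyes.get_image(n); cv2.imwrite(f'pics/{f}.png',im[:,:,::-1]); np.savez(f'pics/{f}.npz',im=im,d=d,K=c[0],t=c[1],A=c[2]); return im,d,c
def load(f):
    z=np.load(f'pics/{f}.npz'); return z['im'],z['d'],(z['K'],z['t'],z['A'])
E
python3 - <<'E'
from h import *
print(eyes.camera_params('scene'))
print(observe())
for n in ['scene','side','wrist']: 
    snap(n,n+'0'); print(n,cp(n))
E
```

```text
pics
{'intrinsics': array([[405.46075987,   0.        , 326.06008114],
       [  0.        , 405.46075987, 196.06196328],
       [  0.        ,   0.        ,   1.        ]]), 'position': array([ 1.79363999, -0.14366228,  0.94832322]), 'attitude': array([-1.67882502, -1.53364216,  0.8350125 ])}
{'clock': 0.0, 'joints': array([ 1.17439661,  0.43519458,  0.0249648 ,  1.57407167, -0.01162653,
        1.13399203, -0.07508878]), 'dq': array([ 0.00056786,  0.00055204,  0.00133781, -0.00027654,  0.00037543,
        0.00220096,  0.00056069]), 'joint_efforts': array([ 4.18532190e-04, -6.67857385e+01,  9.84610990e-01, -3.14459467e+01,
       -6.08460652e-02,  4.32016351e-02,  2.20818333e-04]), 'position': array([ 0.18081787, -0.59777611,  0.23997233]), 'ee_rot': array([-3.10630270e+00, -4.59527722e-01,  5.20292791e-04]), 'force': array([ 0.1808943 , -0.33007876,  0.46729795]), 'ft_torque': array([ 0.01205498,  0.004385  , -0.0117521 ]), 'width': 0.9978821456904923}
scene (array([[405.46075987,   0.        , 326.06008114],
       [  0.        , 405.46075987, 196.06196328],
       [  0.        , 
[... 235 characters left out ...]
y([[420.65527554,   0.        , 321.66782015],
       [  0.        , 420.65527554, 201.20877921],
       [  0.        ,   0.        ,   1.        ]]), array([-0.12727155,  0.72056613,  0.86154655]), array([[-0.74310664, -0.41201755,  0.52728935],
       [-0.66910911,  0.44660639, -0.59399977],
       [ 0.00924754, -0.79421928, -0.60756087]]))
wrist (array([[309.70691629,   0.        , 322.56612428],
       [  0.        , 309.70691629, 203.38339071],
       [  0.        ,   0.        ,   1.        ]]), array([ 0.24806179, -0.57704473,  0.38470278]), array([[ 0.28960381, -0.92458174, -0.24754441],
       [-0.95714602, -0.28003692, -0.07382963],
       [-0.00106005,  0.25831748, -0.9660595 ]]))
```

View pics/scene0.png

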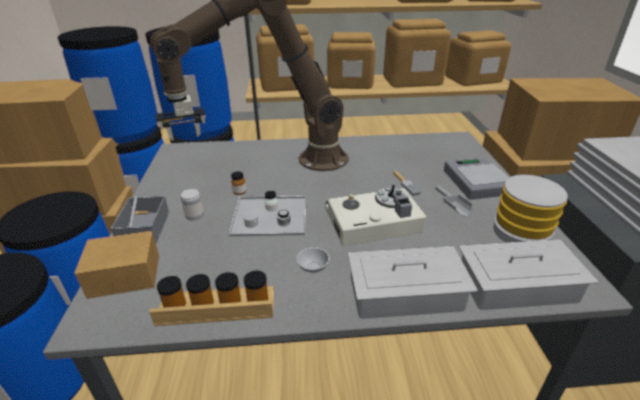

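View pics/side0.png

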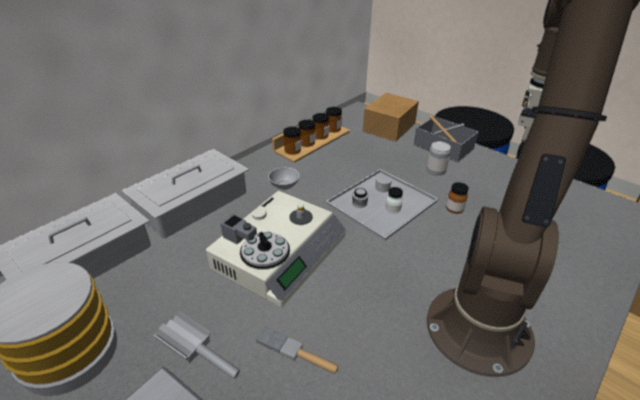

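View pics/wrist0.png

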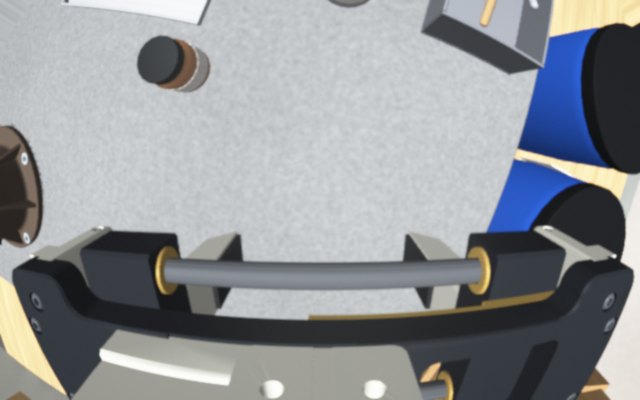

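Scene: meter at about (375,212), with wheel (398,197), port (351,203), cell (284,216), jar (271,200) and tin (250,219). Side: wheel (265,248), port (301,214), cell (360,198). I'll zoom in and take rough positions.

Run:
```python
from h import *
im,d,c=load('side0')
a=cv2.resize(im[165:305,200:440],None,fx=3.3,fy=3.3,interpolation=cv2.INTER_CUBIC); cv2.imwrite('pics/sidez.png',a[:,:,::-1]); 
im2,d2,c2=load('scene0')
a=cv2.resize(im2[180:250,225:435],None,fx=3.8,fy=3.8,interpolation=cv2.INTER_CUBIC); cv2.imwrite('pics/scenez.png',a[:,:,::-1]); 
for n,pts,cc in [('side',[(360,191,.052),(301,207,.125),(264,233,.135),(265,248,.1)],c),('scene',[(284,212,.052),(351,198,.125),(393,188,.135)],c2)]:
    for u,v,z in pts: print(n,u,v,onz(n,u,v,z,cc)[:2])
```

```text
side 360 191 [ 0.51983952 -0.19697728]
side 301 207 [0.53689753 0.06014717]
side 264 233 [0.52233706 0.21163341]
side 265 248 [0.50801268 0.22442921]
scene 284 212 [ 0.51384248 -0.19200133]
scene 351 198 [0.55057256 0.05938462]
scene 393 188 [0.51155352 0.22565055]
```

View pics/sidez.png

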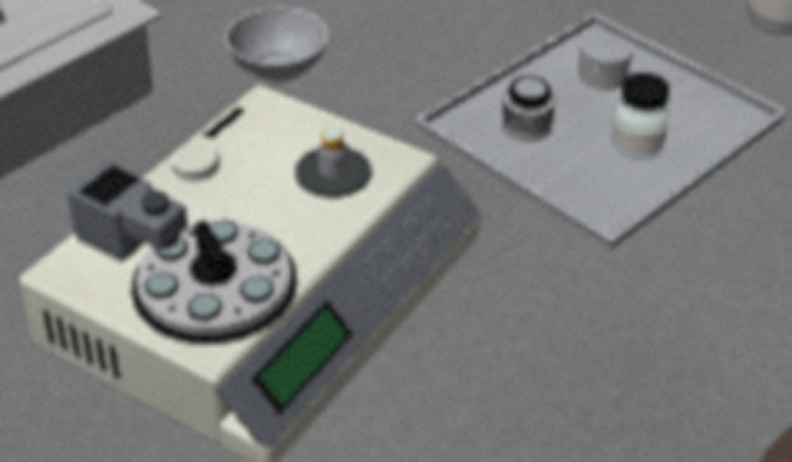

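View pics/scenez.png

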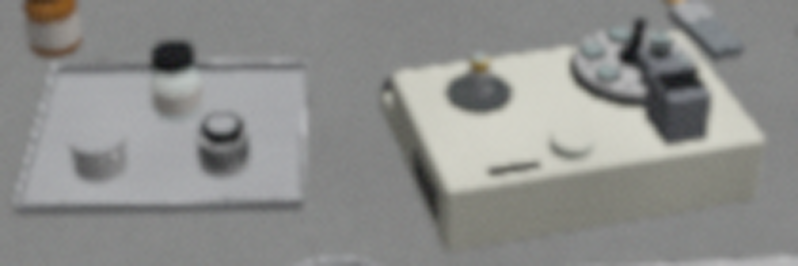

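>>> step_arm([
  [[0.0918,0.03,0.03,0.02,0],[0.0918,0.06,0.06,0.04,0],[0.0918,0.09,0.1,0.06,0],[0.0918,0.12,0.14,0.08,0],[0.0918,0.15,0.17,0.09,0],[0.0918,0.18,0.21,0.1,0],[0.0918,0.2,0.24,0.1,0],[0.0918,0.22,0.27,0.1,0],[0.0918,0.24,0.31,0.1,0],[0.0918,0.26,0.34,0.1,0],[0.0918,0.26,0.38,0.1,0],[0.0918,0.26,0.4,0.1,0],[0.0918,0.26,0.4,0.1,0]],
])

```text
clock: 1.23
position: [0.4424, -0.1895, 0.3403]
ee_rot: [-3.101, -0.475, -0.001]
force: [-0.1, 0.5, -0.8]
width: 1.0
```

Run:
```python
from h import *
snap('wrist','w1'); o=observe(); print(o['clock'],o['position'],o['joints']); print(R.from_rotvec(o['ee_rot']).as_matrix())
```

```text
1.2833 [ 0.44185194 -0.19255981  0.34031857] [ 0.51347197  0.1442373  -0.24248796  1.73143896  0.03355747  1.2709398
 -1.0054263 ]
[[ 9.54772358e-01  2.97337761e-01 -9.40847736e-06]
 [ 2.97336810e-01 -9.54769225e-01  2.55894762e-03]
 [ 7.51888829e-04 -2.44600994e-03 -9.99996726e-01]]
```

View pics/w1.png

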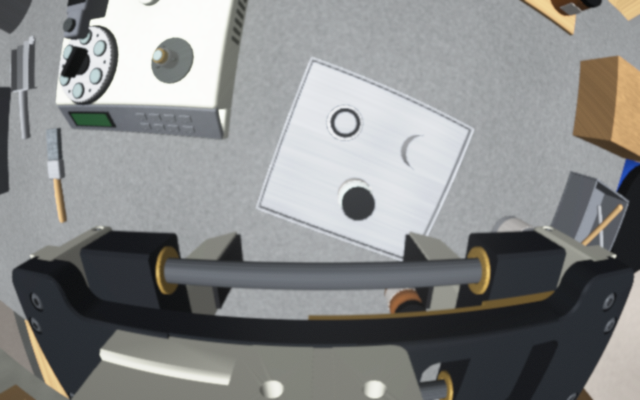

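Run:
```python
from h import *
im,d,c=load('w1')
a=cv2.resize(im[0:150,40:260],None,fx=3.6,fy=3.6,interpolation=cv2.INTER_CUBIC); cv2.imwrite('pics/w1z.png',a[:,:,::-1]); 
for u,v,z in [(345,122,.052),(166,58,.125),(75,62,.135),(160,60,.129)]: print(u,v,onz('wrist',u,v,z,c)[:2])
```

```text
345 122 [ 0.5196552  -0.19600912]
166 58 [0.53877925 0.04808815]
75 62 [0.51347657 0.20504466]
160 60 [0.53458472 0.0537709 ]
```

View pics/w1z.png

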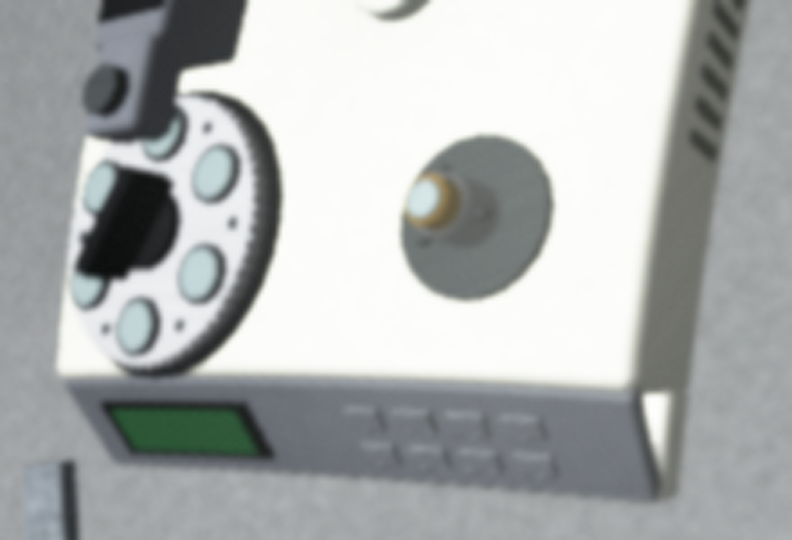

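>>> step_arm([
  [[0.0918,0,0.04,0,-4],[0.0918,0,0.08,0,-8],[0.0918,0,0.12,0,-12],[0.0918,0,0.16,0,-16],[0.0918,0,0.2,0,-20],[0.08,0,0.24,0,-24],[0.07,0,0.28,-0.01,-28],[0.06,-0.01,0.32,-0.02,-32],[0.06,-0.01,0.36,-0.03,-36],[0.05,-0.01,0.4,-0.04,-39],[0.05,-0.01,0.43,-0.04,-39],[0.05,-0.01,0.43,-0.04,-39],[0.05,-0.01,0.43,-0.04,-39]],
])

```text
clock: 2.37
position: [0.432, 0.2382, 0.2998]
ee_rot: [-3.084, 0.587, -0.0]
force: [-0.7, -0.5, -0.4]
width: 0.548
```

Run:
```python
from h import *
snap('wrist','w2'); o=observe(); print(o['clock'],o['position'],o['joints'],o['width']); print(R.from_rotvec(o['ee_rot']).as_matrix())
im,d,c=load('w2')
g=im.max(2)<45
a=np.zeros_like(g); a[0:235,:]=1
n,l,s,ce=cv2.connectedComponentsWithStats((g&a).astype(np.uint8))
for i in range(1,n):
    if s[i,4]>60: print(s[i],ce[i])
```

```text
2.4167 [0.43235526 0.23669705 0.29993917] [-0.15052583  0.22165622 -0.55044477  1.76157894  0.12377267  1.19136364
 -2.68520289] 0.5483084509483842
[[ 9.29203148e-01 -3.69568069e-01  9.75391311e-04]
 [-3.69569075e-01 -9.29202460e-01  1.21969803e-03]
 [ 4.55574558e-04 -1.49382172e-03 -9.99998780e-01]]
[548  24  17  23 114] [553.09649123  36.11403509]
[593  76  18  25 383] [601.4464752   87.98172324]
[ 12 221  31  14 220] [ 29.14090909 230.15909091]
```

View pics/w2.png

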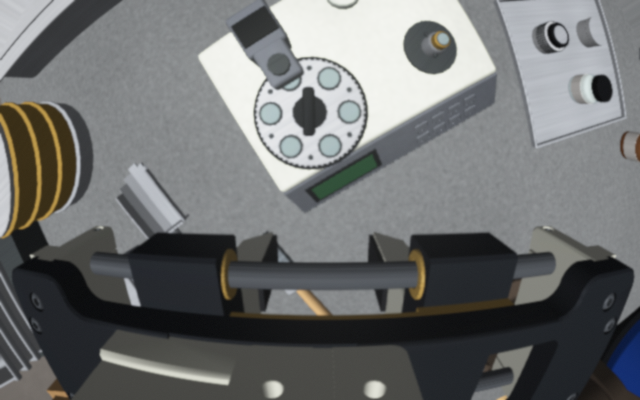

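Run:
```python
from h import *
im,d,c=load('w2')
a=cv2.resize(im[0:180,190:470],None,fx=2.85,fy=2.85,interpolation=cv2.INTER_CUBIC); cv2.imwrite('pics/w2z.png',a[:,:,::-1]); 
m=(im.max(2)<75).astype(np.uint8); m[:, :285]=0; m[:,335:]=0; m[:86]=0; m[140:]=0
n,l,s,ce=cv2.connectedComponentsWithStats(m)
for i in range(1,n):
    if s[i,4]>60: print(s[i],ce[i])
```

```text
[294  88  31  47 909] [309.13421342 111.61386139]
```

View pics/w2z.png

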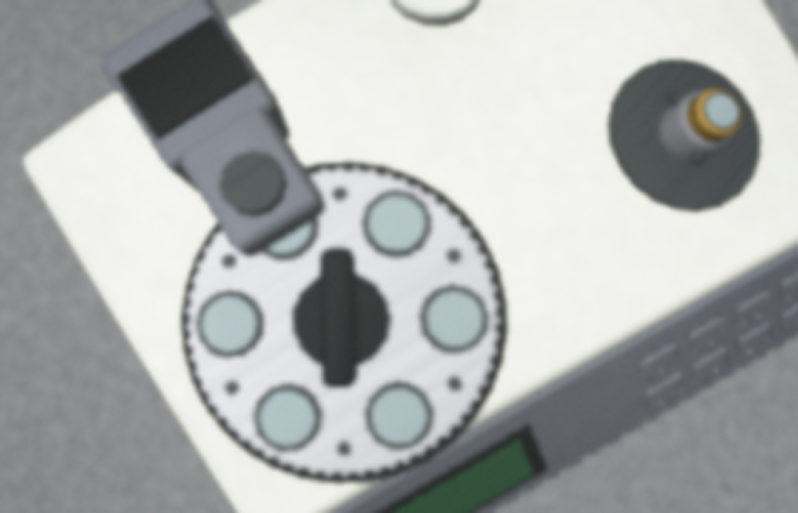

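Run:
```python
from h import *
im,d,c=load('w2')
f=lambda u,v,z: onz('wrist',190+u/2.85,v/2.85,z,c)
A=f(338,248,.135);B=f(339,386,.135); print(A,B,(A+B)/2,np.linalg.norm(A-B),np.degrees(np.arctan2(*(A-B)[[1,0]])))
print('disc',f(344,322,.1), np.linalg.norm(f(182,322,.1)-f(507,322,.1)))
print('port',f(723,109,.129),f(685,135,.091))
```

```text
[0.53557207 0.2137064  0.135     ] [0.49031253 0.23134081 0.135     ] [0.5129423 0.2225236 0.135    ] 0.04857364136143699 -21.287304406121994
disc [0.51203607 0.22232285 0.1       ] 0.1266570972496826
port [0.54055773 0.05882794 0.129     ] [0.53932544 0.06172185 0.091     ]
```

>>> step_arm([
  [[0.05,0.03,-0.005,0,0],[0.05,0.06,-0.01,0,0],[0.05,0.08,-0.014,-0.03,0],[0.05,0.08,-0.014,-0.06,0],[0.05,0.08,-0.014,-0.09,0],[0.05,0.08,-0.014,-0.12,0],[0.05,0.08,-0.014,-0.14,0],[0.05,0.08,-0.014,-0.16,0],[0.05,0.08,-0.014,-0.16,0]],
], squeeze=50)

```text
clock: 3.17
position: [0.5112, 0.2186, 0.1364]
ee_rot: [3.081, -0.595, -0.005]
force: [-0.9, -1.0, 0.4]
width: 0.545
```

Run:
```python
from h import *
snap('side','s3'); o=observe(); print(o['clock'],o['position'],o['joints'],o['width'],o['force']); print(R.from_rotvec(o['ee_rot']).as_matrix()[:,0])
im,d,c=load('s3')
a=cv2.resize(im[165:305,180:340],None,fx=4,fy=4,interpolation=cv2.INTER_CUBIC); cv2.imwrite('pics/s3z.png',a[:,:,::-1]);
```

```text
3.2167 [0.51201895 0.21965008 0.13851846] [-0.1825004   0.47635245 -0.43795184  1.83119866  0.25292353  0.89179454
 -2.69020797] 0.5438200084926283 [-0.19868122 -0.05043159  0.54784749]
[ 0.92824485 -0.37196753 -0.00128577]
```

View pics/s3z.png

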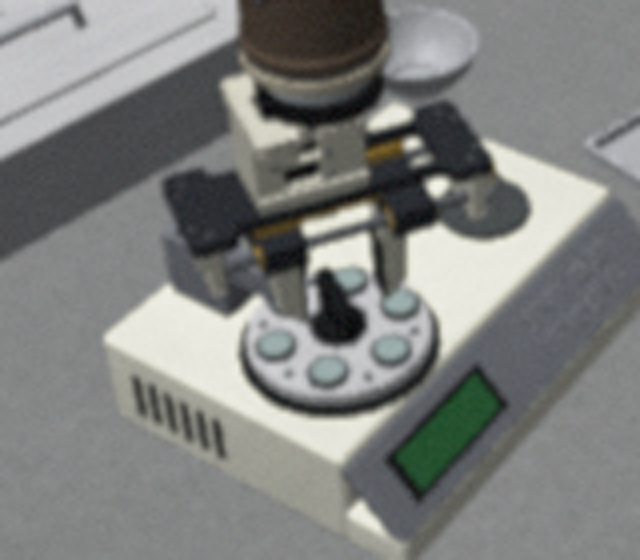

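>>> step_arm([
  [[0.05,0,0.003,-0.007,0],[0.05,0,0.003,-0.013,0],[0.05,0,0.003,-0.013,0],[0.005,0,0.003,-0.013,0],[0.005,0,0.003,-0.013,0],[0.005,0,0.003,-0.013,0],[0.005,0,0.003,-0.013,0],[0.005,0,0.003,-0.013,0],[0.005,0,0.003,-0.013,0],[0.005,0,0.003,-0.013,0],[0.005,0,0.003,-0.013,0]],
], squeeze=50)

```text
clock: 4.13
position: [0.512, 0.2226, 0.1257]
ee_rot: [3.083, -0.595, -0.003]
force: [-0.4, -1.0, 2.9]
width: 0.124
```

Gripped (12 mm). Turn CCW.

>>> step_arm([
  [[0.005,0,0,0,4],[0.005,0,0,0,9],[0.005,0,0,0,14],[0.005,0,0,0,19],[0.005,0,0,0,24],[0.005,0,0,0,29],[0.005,0,0,0,33],[0.005,0,0,0,37],[0.005,0,0,0,41],[0.005,0,0,0,45],[0.005,0,0,0,49],[0.005,0,0,0,53],[0.005,0,0,0,56],[0.005,0,0,0,58],[0.005,0,0,0,60],[0.005,0,0,0,60],[0.005,0,0,0,60],[0.005,0,0,0,60]],
])

```text
clock: 5.63
position: [0.5121, 0.2219, 0.1256]
ee_rot: [2.966, 1.023, -0.001]
force: [-0.8, -3.6, 3.8]
width: 0.133
```

Run:
```python
from h import *
o=observe(); X=R.from_rotvec(o['ee_rot']).as_matrix()[:,0]; print(o['clock'],o['position'],o['joints'],o['width'],o['force'],o['ft_torque'],np.degrees(np.arctan2(X[1],X[0])));
```

```text
5.6333 [0.51210994 0.22185097 0.1256231 ] [-0.02365894  0.54832607 -0.68147656  1.82861259  0.43020578  0.9185451
 -1.80787783] 0.13333564939838716 [-0.80876261 -3.60198968  3.75540528] [-0.86896224  0.12960293  0.06509622] 38.062175470456474
```

>>> step_arm([
  [[0.04,0,0,0,0],[0.04,0,0,0,0],[0.05,0,0,0,0],[0.05,0,0,0,0],[0.05,0,0,0.03,0],[0.05,0,0,0.07,0],[0.05,0,0,0.11,0],[0.08,-0.03,-0.03,0.13,-5],[0.0918,-0.06,-0.06,0.13,-10],[0.0918,-0.08,-0.09,0.13,-15],[0.0918,-0.09,-0.12,0.13,-20],[0.0918,-0.1,-0.15,0.13,-25],[0.0918,-0.1,-0.17,0.13,-28],[0.0918,-0.1,-0.17,0.13,-28],[0.0918,-0.1,-0.17,0.13,-28]],
])

```text
clock: 6.88
position: [0.4122, 0.0511, 0.2558]
ee_rot: [3.126, 0.272, -0.001]
force: [0.4, 0.4, -0.3]
width: 0.998
```

Run:
```python
from h import *
snap('wrist','w4'); o=observe(); print(o['clock'],o['position'],o['joints'],o['width'],o['force'])
```

```text
6.9333 [0.41228539 0.05224154 0.25581959] [ 0.34835453  0.13588417 -0.66086793  1.98105386  0.09885318  1.05664056
 -1.75170327] 0.9959274046433763 [0.27136523 0.13044139 0.58898281]
```

View pics/w4.png

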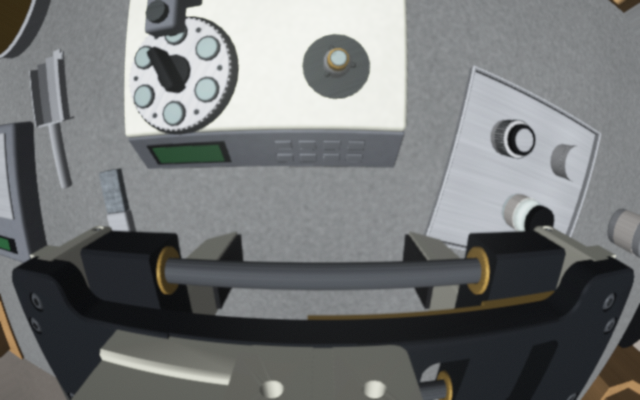

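Wing now runs from (155,52) to (182,88), so it has moved to the next stop. Port flange is at (336,67), cell at (519,139). Measuring.

Run:
```python
from h import *
im,d,c=load('w4')
a=cv2.resize(im[0:135,120:400],None,fx=2.8,fy=2.8,interpolation=cv2.INTER_CUBIC); b=cv2.resize(im[100:180,470:570],None,fx=2.8,fy=2.8,interpolation=cv2.INTER_CUBIC); 
e=np.zeros((a.shape[0]+b.shape[0],a.shape[1],3),np.uint8); e[:a.shape[0]]=a; e[a.shape[0]:,:b.shape[1]]=b
p=cv2.resize(im[30:105,295:380],None,fx=2.98,fy=2.98,interpolation=cv2.INTER_CUBIC); e[a.shape[0]:a.shape[0]+p.shape[0],400:400+p.shape[1]]=p
cv2.imwrite('pics/w4z.png',e[:,:,::-1]); print(a.shape,e.shape)
# flange ellipse
g=im.mean(2); m=((g<150)).astype(np.uint8); m[:, :295]=0; m[:,378:]=0; m[:28]=0; m[110:]=0
cs,_=cv2.findContours(m,0,2); k=max(cs,key=cv2.contourArea); print(cv2.contourArea(k),cv2.boundingRect(k))
pts=np.array([onz('wrist',*q[0],.091,c)[:2] for q in k]); print('port fit',cv2.minEnclosingCircle(pts.astype(np.float32)))
```

```text
(378, 784, 3) (602, 784, 3)
3251.0 (303, 35, 67, 64)
port fit ((0.5403265953063965, 0.060633305460214615), 0.03341800346970558)
```

View pics/w4z.png

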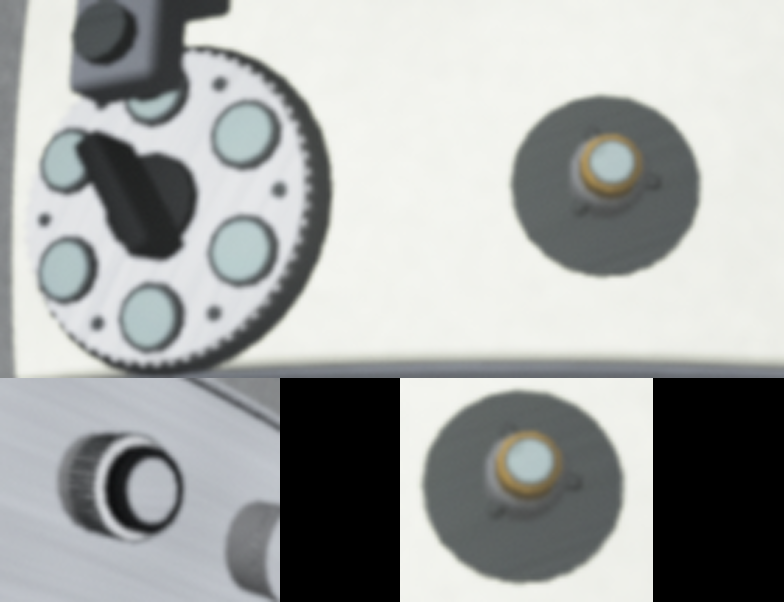

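Run:
```python
from h import *
im,d,c=load('w4')
f=lambda u,v,z: onz('wrist',120+u/2.8,v/2.8,z,c)
A=f(95,143,.135);B=f(165,248,.135); print('wing',(A+B)/2,np.linalg.norm(A-B),np.degrees(np.arctan2(*(A-B)[[1,0]])))
P=np.array([.5403,.0606])
for u,v in [(653,181),(592,130),(580,208)]:
    q=f(u,v,.108)[:2]-P; print('pin',q,np.linalg.norm(q),np.degrees(np.arctan2(q[1],q[0])))
print('cell', onz('wrist',470+150/2.8,100+(490-378)/2.8,.052,c))
im,d,c=load('w1')
print('jar',onz('wrist',358,203,.078,c),'tin',onz('wrist',412,150,.041,c),'cell',onz('wrist',345,122.5,.052,c))
```

```text
wing [0.51221748 0.21502693 0.135     ] 0.04887490622886986 44.799194196755636
pin [ 0.00066121 -0.01567232] 0.015686262397436205 -87.58414704065213
pin [0.01450645 0.00736767] 0.016270204929026384 26.92552955536126
pin [-0.01319991  0.00657945] 0.014748791615103889 153.5062080994473
cell [ 0.51875742 -0.19626177  0.052     ]
jar [ 0.42078422 -0.24526799  0.078     ] tin [ 0.51329881 -0.30322668  0.041     ] cell [ 0.51898851 -0.19622277  0.052     ]
```

>>> step_arm([
  [[0.0918,0.02,-0.03,0,5],[0.0918,0.04,-0.06,0,10],[0.0918,0.06,-0.09,0,15],[0.0918,0.08,-0.12,0,20],[0.0918,0.1,-0.15,0,25],[0.0918,0.107,-0.18,0,30],[0.0918,0.107,-0.21,0,36],[0.0918,0.107,-0.24,-0.02,42],[0.0918,0.107,-0.248,-0.05,47],[0.0918,0.107,-0.248,-0.08,47],[0.0918,0.107,-0.248,-0.11,47],[0.0918,0.107,-0.248,-0.13,47],[0.0918,0.107,-0.248,-0.13,47],[0.0918,0.107,-0.248,-0.13,47]],
])

```text
clock: 8.1
position: [0.5196, -0.1941, 0.1252]
ee_rot: [2.757, 1.504, 0.0]
force: [-0.4, -0.4, 0.4]
width: 1.0
```

Run:
```python
from h import *
snap('wrist','w5');im,d,c=snap('side','s5'); o=observe(); X=R.from_rotvec(o['ee_rot']).as_matrix()[:,0]; print(o['clock'],o['position'],o['joints'],o['width'],o['force'],np.degrees(np.arctan2(X[1],X[0])))
a=cv2.resize(im[150:290,210:450],None,fx=3.2,fy=3.2,interpolation=cv2.INTER_CUBIC); cv2.imwrite('pics/s5z.png',a[:,:,::-1]);
```

```text
8.2 [ 0.5208219  -0.1948613   0.12721178] [ 0.68416828  0.51608362 -0.58751106  1.84209314  0.3629235   0.88695399
 -0.64791299] 0.9984535669446978 [0.4558603  0.10805139 0.91281781] 57.17741722842929
```

View pics/w5.png

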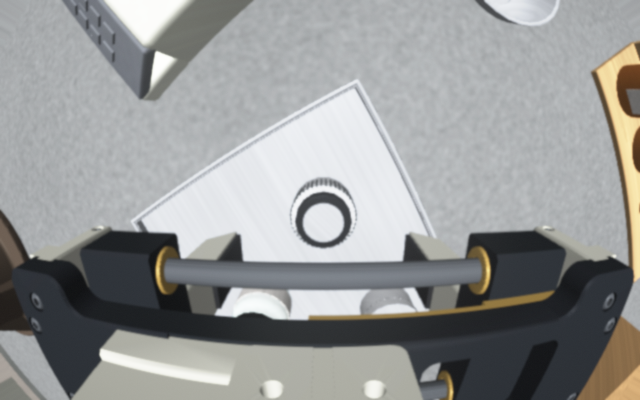

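View pics/s5z.png

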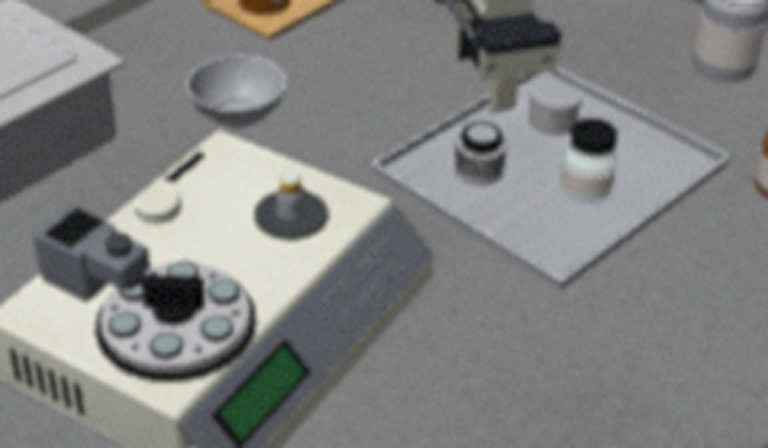

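Run:
```python
from h import *
im,d,c=load('w5')
hsv=im.max(2); m=(hsv<70).astype(np.uint8); m[:170]=0;m[252:]=0;m[:,:275]=0;m[:,370:]=0
n,l,s,ce=cv2.connectedComponentsWithStats(m); i=1+s[1:,4].argmax(); print(s[i],ce[i])
k=cv2.findContours((l==i).astype(np.uint8),0,2)[0][0]
print(cv2.fitEllipse(k), cv2.minEnclosingCircle(np.array([onz('wrist',*q[0],.052,c)[:2] for q in k],np.float32)))
print(onz('wrist',323,221,.052,c))
# wheel filters in s5, angle about wheel centre
im,d,c=load('s5')
W=np.array([.5125,.2225])
for u,v in [(124,323),(166,345),(217,327),(223,291),(183,271)]:
    q=onz('side',210+u/3.2,150+v/3.2,.105,c)[:2]-W; print(np.hypot(*q),np.degrees(np.arctan2(q[1],q[0]))%60)
im,d,c=load('side0')
for u,v in [(161,286),(205,307),(258,289),(263,250),(222,232)]:
    q=onz('side',200+u/3.3,165+v/3.3,.105,c)[:2]-W; print(np.hypot(*q),np.degrees(np.arctan2(q[1],q[0]))%60)
```

```text
[298 215  51  31 162] [326.72839506 234.33950617]
((323.0616149902344, 221.84896850585938), (46.02325439453125, 48.56859588623047), 90.90916442871094) ((0.5188273191452026, -0.1970146745443344), 0.01904153823852539)
[ 0.51944471 -0.19544344  0.052     ]
0.042794379088789684 11.135498752890399
0.045129542317080946 10.615656342907016
0.044673388746005 8.477566816464645
0.042424334746488296 6.214686823131814
0.04168746676143806 7.40525447772314
0.043755323228543634 14.461744522727102
0.045877083319664974 11.516932993583055
0.04632890981370292 7.7596352543960165
0.042686305286912495 7.080365337286992
0.03929270846163238 6.423027797293642
```

>>> step_arm([
  [[0.0918,-0.002,-0.001,-0.03,0],[0.0918,-0.002,-0.001,-0.06,0],[0.0918,-0.002,-0.001,-0.08,0],[0.0918,-0.002,-0.001,-0.095,0],[0.0918,-0.002,-0.001,-0.101,0],[0.0918,-0.002,-0.001,-0.101,0],[0.0918,-0.002,-0.001,-0.101,0]],
], squeeze=40)

```text
clock: 8.78
position: [0.52, -0.1959, 0.0276]
ee_rot: [2.754, 1.501, 0.006]
force: [1.0, -0.1, 0.1]
width: 1.002
```

>>> step_arm([
  [[0.07,0,0,0,0],[0.06,0,0,0,0],[0.055,0,0,0,0],[0.05,0,0,0,0],[0.045,0,0,0,0],[0.045,0,0,0,0],[0.045,0,0,0,0],[0.045,0,0,0,0],[0.045,0,0,0,0]],
], squeeze=40)

```text
clock: 9.53
position: [0.5199, -0.1958, 0.0276]
ee_rot: [2.754, 1.501, 0.006]
force: [-0.4, 0.7, 3.0]
width: 0.555
```

>>> step_arm([
  [[0.045,0,0,0.03,0],[0.045,0,0,0.06,0],[0.045,0,0,0.1,0],[0.045,0,0,0.14,0],[0.045,0,0.03,0.16,0],[0.045,0.005,0.065,0.17,0],[0.045,0.01,0.1,0.17,0],[0.045,0.015,0.135,0.17,0],[0.045,0.02,0.17,0.17,0],[0.045,0.02,0.205,0.17,0],[0.045,0.02,0.235,0.17,0],[0.045,0.02,0.256,0.17,0],[0.045,0.02,0.256,0.17,0],[0.045,0.02,0.256,0.17,0],[0.045,0.02,0.256,0.17,0]],
])

```text
clock: 10.78
position: [0.5397, 0.0593, 0.1972]
ee_rot: [2.754, 1.501, 0.004]
force: [0.1, -0.1, -2.2]
width: 0.551
```

Run:
```python
from h import *
snap('wrist','w6');im,d,c=snap('side','s6');im2,d2,c2=snap('scene','c6'); o=observe(); X=R.from_rotvec(o['ee_rot']).as_matrix()[:,0]; print(o['clock'],o['position'],o['joints'],o['width'],o['force'],np.degrees(np.arctan2(X[1],X[0])))
a=cv2.resize(im[150:250,240:360],None,fx=4.5,fy=4.5,interpolation=cv2.INTER_CUBIC);b=cv2.resize(im2[140:240,320:390],None,fx=3.6,fy=3.6,interpolation=cv2.INTER_CUBIC); 
e=np.zeros((450,792,3),np.uint8); e[:,:540]=a; e[:360,540:792]=b; cv2.imwrite('pics/s6z.png',e[:,:,::-1]);
```

```text
10.9333 [0.53994406 0.05865243 0.1973821 ] [ 0.29070792  0.42920081 -0.676643    1.7928841   0.31598714  1.02479176
 -1.08181306] 0.554196704007604 [ 0.14096432  0.00236039 -1.93078861] 57.075823168824364
```

View pics/w6.png

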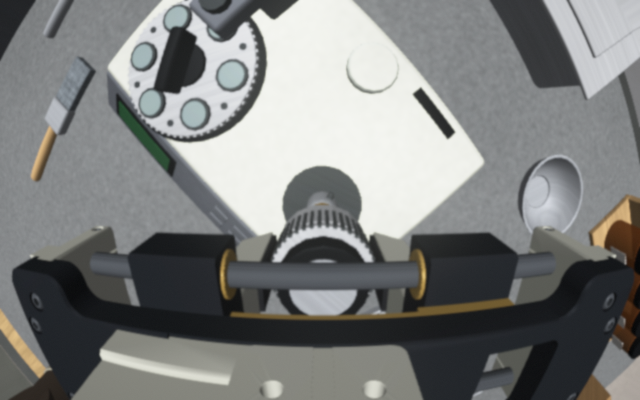

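View pics/s6z.png

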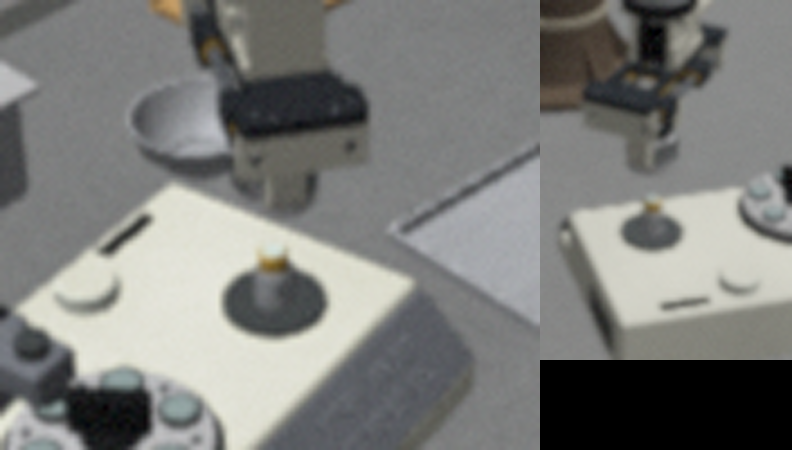

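Run:
```python
from h import *
im,d,c=load('w4')
print('w4 window top',onz('wrist',120+611/2.8,161/2.8,.129,c))
im,d,c=load('side0'); print(onz('side',200+332/3.3,165+133/3.3,.129,c), 'flange',onz('side',200+334/3.3,165+173/3.3,.091,c))
im,d,c=load('s6'); print(onz('side',240+273/4.5,150+249/4.5,.129,c),'flange',onz('side',240+275/4.5,150+301/4.5,.091,c))
im,d,c=load('w6')
g=im.mean(2); m=((g<140)).astype(np.uint8); m[:, :275]=0; m[:,370:]=0; m[:150]=0; m[206:]=0
k=max(cv2.findContours(m,0,1)[0],key=cv2.contourArea)[:,0]
k=k[(k[:,1]<204)]
# outer arc only: leftmost/rightmost per row
o=[]
for v in range(168,203):
    r=k[k[:,1]==v]
    if len(r): o+= [(r[:,0].min(),v),(r[:,0].max(),v)]
P=np.array([onz('wrist',u,v,.091,c)[:2] for u,v in o])
A=np.c_[2*P,np.ones(len(P))]; s=np.linalg.lstsq(A,(P**2).sum(1),rcond=None)[0]; print('circ',s[:2],np.sqrt(s[2]+s[0]**2+s[1]**2))
```

```text
w4 window top [0.54054954 0.06020896 0.129     ]
[0.53952372 0.05892734 0.129     ] flange [0.53337656 0.06389534 0.091     ]
[0.53930055 0.05891098 0.129     ] flange [0.53527086 0.06236394 0.091     ]
circ [0.54088702 0.06101182] 0.03242043887781831
```

>>> step_arm([
  [[0.045,0.001,0.002,-0.01,0],[0.045,0.001,0.002,-0.02,0],[0.045,0.001,0.002,-0.035,0],[0.045,0.001,0.002,-0.045,0],[0.045,0.001,0.002,-0.048,0],[0.045,0.001,0.002,-0.051,0],[0.045,0.001,0.002,-0.054,0],[0.045,0.001,0.002,-0.056,0],[0.045,0.001,0.002,-0.058,0],[0.045,0.001,0.002,-0.058,0],[0.045,0.001,0.002,-0.058,0]],
])

```text
clock: 11.85
position: [0.5411, 0.0607, 0.1396]
ee_rot: [2.755, 1.498, 0.005]
force: [0.0, 0.5, -2.0]
width: 0.555
```

Run:
```python
from h import *
o=observe();print(o['clock'],o['position'],o['width'],o['force'],o['ft_torque'])
im,d,c=snap('side','s7');im2,d2,c2=snap('scene','c7')
a=cv2.resize(im[150:250,240:360],None,fx=4.5,fy=4.5,interpolation=cv2.INTER_CUBIC);b=cv2.resize(im2[140:240,320:390],None,fx=3.6,fy=3.6,interpolation=cv2.INTER_CUBIC); 
e=np.zeros((450,792,3),np.uint8); e[:,:540]=a; e[:360,540:792]=b; cv2.imwrite('pics/s7z.png',e[:,:,::-1]);
```

```text
11.85 [0.54105837 0.0606515  0.1395672 ] 0.5551823314057183 [ 0.01260327  0.48133551 -1.95105244] [-0.02587531 -0.04360341  0.02819524]
```

View pics/s7z.png

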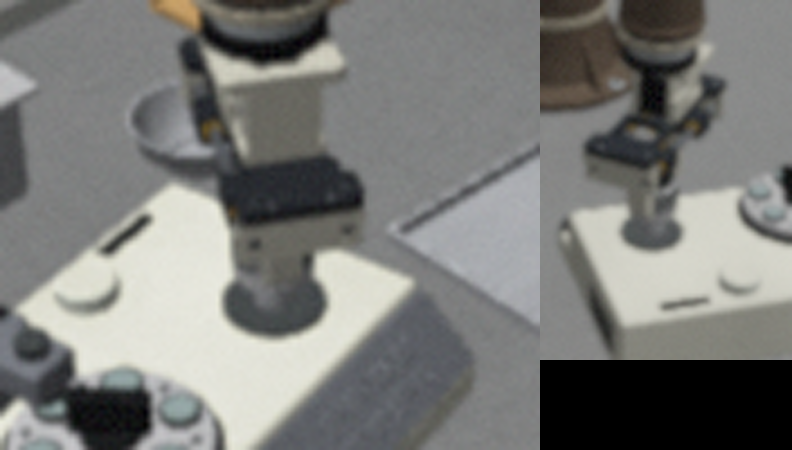

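No contact so far: the cell is over the window with its mouth just below the spigot's top. I'll descend gently onto the pins.

>>> step_arm([
  [[0.045,0,0,-0.002,0],[0.045,0,0,-0.004,0],[0.045,0,0,-0.006,0],[0.045,0,0,-0.007,0],[0.045,0,0,-0.007,0],[0.045,0,0,-0.007,0]],
])

```text
clock: 12.45
position: [0.5411, 0.061, 0.1328]
ee_rot: [2.755, 1.498, 0.006]
force: [-1.0, 1.1, 1.7]
width: 0.553
```

>>> step_arm([
  [[0.045,0,0,-0.001,0],[0.045,0,0,-0.002,0],[0.045,0,0,-0.002,0],[0.045,0,0,-0.002,0]],
])

```text
clock: 12.78
position: [0.5409, 0.0612, 0.131]
ee_rot: [2.755, 1.498, 0.006]
force: [-2.4, 1.5, 4.0]
width: 0.556
```

Run:
```python
from h import *
o=observe();print(o['clock'],o['position'],o['width'],o['force'],o['ft_torque'],o['joints'])
```

```text
12.7833 [0.54091571 0.06123342 0.13101484] 0.5559597875198378 [-2.40353842  1.4835371   4.02194672] [ 0.25777442  0.62915577 -0.34235345] [ 0.25068406  0.50590424 -0.63864083  1.86469327  0.38668223  0.89145082
 -1.14941959]
```

Run:
```python
from h import *
im,d,c=snap('wrist','w8');im2,d2,c2=snap('side','s8')
a=cv2.resize(im[140:330,230:420],None,fx=2.1,fy=2.1,interpolation=cv2.INTER_CUBIC)
im6=load('w6')[0]
b=cv2.resize(im6[140:330,230:420],None,fx=2.1,fy=2.1,interpolation=cv2.INTER_CUBIC)
cv2.imwrite('pics/w8z.png',np.hstack([b,a])[:,:,::-1])
a=cv2.resize(im2[150:250,240:360],None,fx=5,fy=5,interpolation=cv2.INTER_CUBIC); cv2.imwrite('pics/s8z.png',a[:,:,::-1]);
```

```text
(no output)
```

View pics/w8z.png

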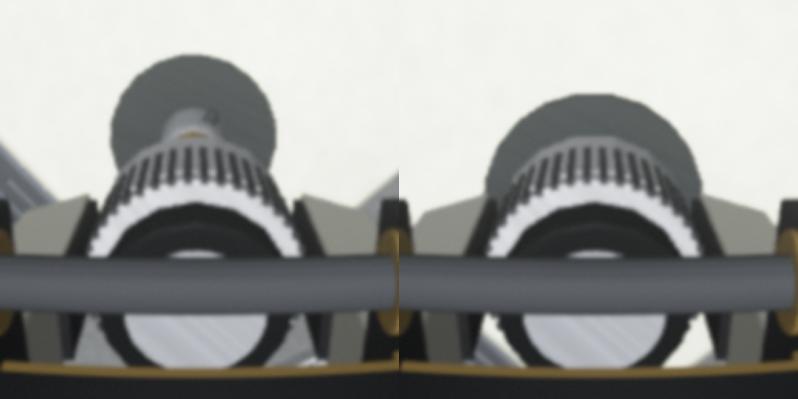

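View pics/s8z.png

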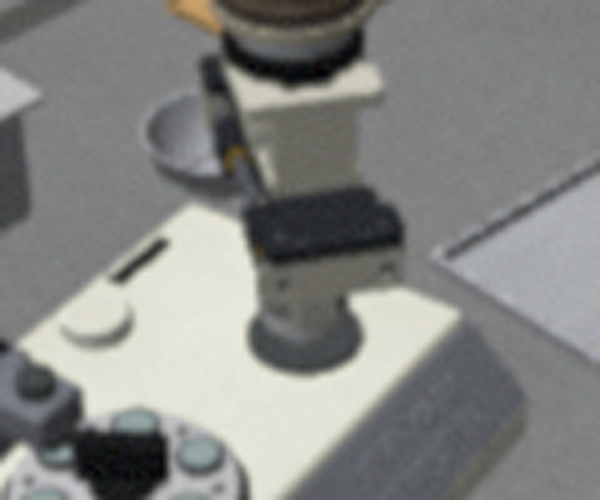

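Contact at mouth ≈15 mm above the port, with a wrist moment of −0.34 N·m about z. That looks like pins already at the keyway edges, so a small clockwise turn should free it.

>>> step_arm([
  [[0.045,0,0,0.001,-1],[0.045,0,0,0.001,-2],[0.045,0,0,0.001,-3],[0.045,0,0,0.001,-4],[0.045,0,0,0.001,-4],[0.045,0,0,0.001,-4]],
])

```text
clock: 13.38
position: [0.5409, 0.0611, 0.1318]
ee_rot: [2.806, 1.401, 0.005]
force: [-0.4, 0.1, -2.7]
width: 0.556
```

Run:
```python
from h import *
o=observe();print(o['clock'],o['position'],o['width'],o['force'],o['ft_torque'])
```

```text
13.3833 [0.54094597 0.06106367 0.13180165] 0.5564303983682113 [-0.42439966  0.06056882 -2.68165206] [-0.01953222 -0.05309834 -0.03897361]
```

Contact is gone: only the cell's weight remains. Lowering to just past where the seat begins.

>>> step_arm([
  [[0.045,0,0,-0.002,0],[0.045,0,0,-0.004,0],[0.045,0,0,-0.006,0],[0.045,0,0,-0.008,0],[0.045,0,0,-0.008,0]],
])

```text
clock: 13.8
position: [0.5409, 0.061, 0.1235]
ee_rot: [2.806, 1.401, 0.005]
force: [0.3, -0.2, 1.7]
width: 0.559
```

Run:
```python
from h import *
o=observe();print(o['clock'],o['position'],o['width'],o['force'],o['ft_torque'])
```

```text
13.8 [0.54089248 0.0610032  0.12348446] 0.5594587962063121 [ 0.2790138  -0.18866277  1.65849165] [-0.16446563  0.13473158 -0.00889901]
```

Keyed: the spring's 3.5 N first touch came at the expected height. Pushing home.

>>> step_arm([
  [[0.045,0,0,-0.002,0],[0.045,0,0,-0.004,0],[0.045,0,0,-0.006,0],[0.045,0,0,-0.0075,0],[0.045,0,0,-0.0085,0],[0.045,0,0,-0.0085,0],[0.045,0,0,-0.0085,0]],
])

```text
clock: 14.38
position: [0.541, 0.061, 0.1156]
ee_rot: [2.805, 1.401, 0.005]
force: [-3.2, -1.2, 10.5]
width: 0.557
```

Run:
```python
from h import *
o=observe();print(o['clock'],o['position'],o['width'],o['force'],o['ft_torque'])
```

```text
14.3833 [0.54102916 0.06104138 0.11561346] 0.5573881501108428 [-3.24392596 -1.16764708 10.50839197] [-0.25442636  0.77514063 -0.02261731]
```

>>> step_arm([
  [[0.045,0,0,-0.0005,0],[0.045,0,0,-0.001,0],[0.045,0,0,-0.001,0],[0.045,0,0,-0.001,0],[0.045,0,0,-0.001,0],[0.045,0,0,-0.001,0]],
])

```text
clock: 14.88
position: [0.5411, 0.0611, 0.1156]
ee_rot: [2.805, 1.4, 0.006]
force: [-4.7, -0.9, 15.2]
width: 0.551
```

Run:
```python
from h import *
im,d,c=snap('wrist','w9');im2,d2,c2=snap('side','s9')
o=observe();print(o['clock'],o['position'],o['width'],o['force'],o['ft_torque'])
a=cv2.resize(im[140:330,230:420],None,fx=2,fy=2,interpolation=cv2.INTER_CUBIC)
b=cv2.resize(im2[165:260,230:325],None,fx=4,fy=4,interpolation=cv2.INTER_CUBIC)
cv2.imwrite('pics/w9z.png',np.hstack([a,b])[:,:,::-1]);
```

```text
14.9833 [0.54105139 0.06106343 0.11558693] 0.555808157343647 [-5.39002997 -2.67673335 15.79572424] [-0.30900291  1.34297165  0.02708271]
```

View pics/w9z.png

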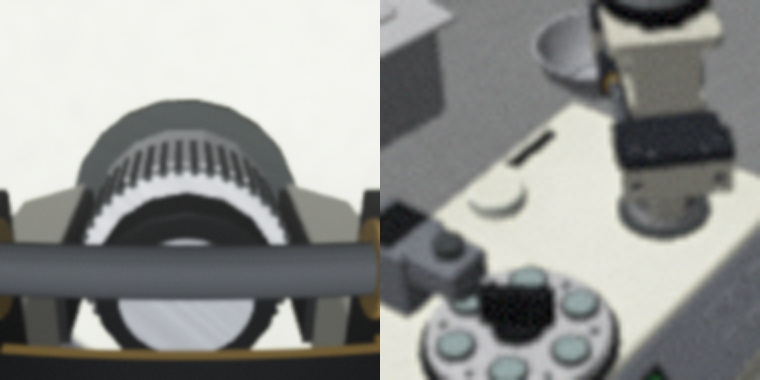

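View pics/w9.png

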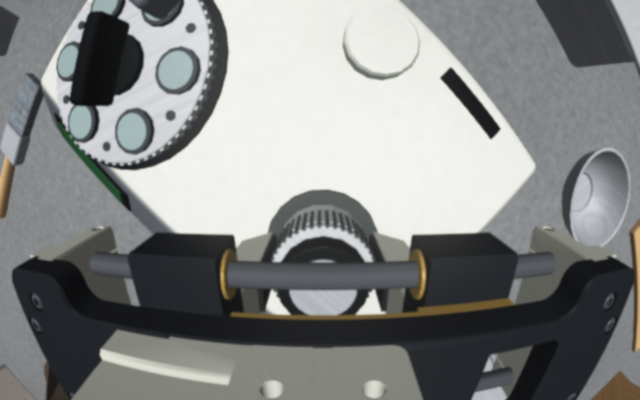

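z stays at 0.1156 m, exactly the predicted home height, while the force rises, so the cell is on the hard stop. The wing, tile and bowl look undisturbed. Handing in.

```bash
python3 -c "
from h import *
print(arm.sign_off())"
```

```text
the job is handed in; nothing more can be done
None
```

I turned the filter wheel one click counter-clockwise and pressed the sample cell home on the measuring port. I handed the job in at about 15 s with the gripper still holding the cell. No verdict was reported.

**Wheel:** I pinched the wing, turned it 60° and let go. The filter positions in the side camera then matched the 60° pattern from the start: 8.8° against 9.4° on average. One rough wing-edge reading gave about 45° instead of the expected 39°. I put that down to the bar's side face showing in the view.

**Cell:**
- **Keying:** The cell touched the pins almost at the right angle. A 4° clockwise turn freed it and it dropped over them.
- **Pressing home:** The window seat's spring was first felt at 3.7 N, at the expected height. The push then stopped hard with the tool at 0.1156 m, the height predicted for home, with about 18 N of downward push. The hold still carries a side force of about 6 N.
- **Grip:** The fingers stood at 51 mm, set to squeeze with 40 N. The last measured tool position was within about 1 mm of the port centre I had found.

**Other things on the bench:** In the last views the tile and bowl looked undisturbed. I did not check the jar, tin or other items again at the end.

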